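# Dock the sample tray and lock it with the turn-button

### The arm

A 6-joint arm with a two-finger parallel gripper is mounted at the origin on the work surface. World frame = base frame: x ahead of the robot, y to its left, z up, the work surface at z = 0. Lengths are in m, angles in rad, forces in N, time in s.
With the tool pointing down it reaches from about 0.25 to 0.85 m from the base axis. Payload 12.5 kg.
Tool frame: the origin (TCP) lies midway between the tips of the shut fingers; the grasp point (between the pads) lies ctrl.tcp_to_grasp behind it (ctrl.tcp_to_grasp is the distance from the TCP to the grasp point, in m); z points along the fingers, y is the line along which they close (so a half turn about z gives the same grasp; the last joint's range is limited). The gripper opens to 93 mm and grips with 3 to 60 N. Pads are 15 mm wide; open, the fingers measure 128 mm over their backs; the gripper's body (75 mm by 188 mm) begins 65 mm behind the grasp point.
Start: joints at [-1.394, 0.351, 1.652, -0, 1.139, -0.085], TCP at [0.142, -0.531, 0.219] pointing down, gripper open.
Joint ranges: [-2.75, 2.75], [-0.79, 2.1], [0.01, 2.65], [-1.57, 4.71], [0.07, 3.14], [-2.87, 2.87]. Speed limits (rad/s): [2.22, 2.22, 2.79, 3.14, 3.14, 3.14].

### API

Orientations are given as a 3x3 rotation matrix whose columns are the frame's x, y, z axes.
In Python, from rig import ctrl gives the robot as it stands.
- The arm moves only by the tool play_rows, never from a script. Its argument "commands" is a list of rows, each a list of 7 numbers: the shift along the tool's x, y, z in m, then the turn, a rotation vector about the tool's x, y, z in rad, then the finger opening in m, from 0 to 0.093. A call has 1 to 12 rows; each row shifts and turns the commanded pose from where the row before left it, along the tool's axes as they then stand; what a row does not reach is not made up. A row lasts 1/8 s, in which the tool goes at most 62.5 mm and 10.7 degrees, less where a joint would pass 70% of its speed; a pose out of reach is approached as far as the arm can. A call is refused whole if a number of a shift passes 0.0625 or a number of a turn 0.188, either way. A call with a gripper value outside its range is refused whole. The fingers move at their own pace and stop on an object; the grip force is fixed at half the most. Time passes only in rows, so rows that do not move let the fingers close. It gives the time, the measured TCP pose, the force, the opening and the grip force at its end, in the units of the state.
- ctrl.state(): the state, without advancing time (a new reading comes with each control period).
- ctrl.snapshot(name): name is "scene" or "top" or "wrist"; returns a dict with "image" (400x640x3 uint8, red, green, blue), "range_z" (400x640 float32, m along the optical axis (not along the pixel's ray), 0 where there is no reading), "fx", "fy", "cx", "cy" (pixels), "position" and "orientation" of the camera in the world. Camera axes: x right, y down, z forward; pixel columns grow to the right and rows downward; lengths in m; the calibration is good to about 2 mm. The wrist camera is an equidistant fisheye: a pixel r from the principal point sees the ray r / f radians off the axis. A picture is of the moment at which its call begins.
- ctrl.sign_off(): hands the job in; it is judged then, once.
The state is a dict: "clock": time; "joints": joint angles; "qd": joint speeds; "effort": joint torques, N m; "tool_pos": TCP position; "tcp_rot": TCP orientation; "force": force on the tool from outside, world axes, zero at the start; "moment": the same for the moment, N m; "opening": finger opening in m; "grip_force": force on a finger pad.
Only numpy, scipy, OpenCV 4.12 (cv2) and the standard library are available. Lean on these libraries where they do the work, as an engineer would, in place of code of your own. Each camera call takes 0.05 s, during which the arm holds its last target. There are 200 camera calls.

### The job

Hook a fingertip behind the far wall of the loose wooden sample tray and drag it towards you along its bay until it presses gently on the sprung rubber buffer of the stop. Then swing the wooden turn-button by its brass peg across behind the tray until it bears snugly on the tray's far wall, and leave the tray locked there, touching the buffer. Feel your way and never force it: neither the tray nor the button may be driven hard, the tray stays flat on the bench, and the things standing around stay where they are.

Things in the scene. Friction and masses are not known exactly. Their poses are not given: they have to be found in the camera images.
- bay: Docking bay screwed to the bench. Origin on the bench top (z = 0) between the rails; its +x points along the tray's way, away from the stop and the robot, +y to the turn-button's side. Two oak rails 28 mm high, inner faces at y = +-72 mm, from x = -110 to +40 mm.
- stop: Oak stop block, 24 x 144 x 45 mm, across the bay's robot-side end; a sprung black rubber buffer on it (60 mm wide, z 12 to 38 mm) faces the tray. Its origin is the bay's origin, not the block. The unpressed buffer face is somewhere from x = -110 to -90 mm of the bay, reset each time, unmeasured. It yields 1 mm per 3 N. A press of 4 to 12 N is right, 20 N too hard.
- tray: Loose pale wooden tray packed with white sample cartons (one rigid piece, 0.45 to 0.85 kg), 180 (x) x 130 mm (y), on the bench between the rails with 7 mm free each side, its near end 60 to 130 mm short of the buffer. Origin: centre of its underside; +x points to its far wall. Side walls 42 mm high, cartons 51 mm. It takes about 2 to 7 N to slide.
- tray_lip: The tray's far wall (part of the tray): 9 mm thick, 130 mm wide, standing to 58 mm above the bench, outer face at x = +90 mm of the tray. Origin is the tray's origin. Free space behind it for the fingers.
- lip_top (a point): Middle of the top edge of the tray's far wall, 58 mm above the bench, 85.5 mm from the tray's origin.
- button (a joint): Angle of the oak turn-button about its upright pivot (rad): 0 = along the bay's +x, growing clockwise seen from above, 1.57 = along the bay's -y, across behind the docked tray; range 0 to 2.2. Bar 16 mm wide, z 34 to 54 mm, reaching 88 mm from the pivot. It stays where it is left and takes 0.15 N m to turn (2 to 3 N at the peg). It meets a docked tray's wall somewhere from 1.57 to 2.0.
- pivot (a point): On the pivot axis of the turn-button, 54 mm above the bench (top of the bar), at x = 99, y = 92 mm of the bay.
- peg (a point): Top of the brass peg on the turn-button: 16 mm diameter, upright, z 54 to 88 mm, 65 mm from the pivot.
- jar: Bystander: small glass jar with a white cap, 48 mm diameter, 75 mm high; origin under its centre.
- beaker: Bystander: glass beaker, 52 mm diameter, 60 mm high; origin under its centre.
- carton: Bystander: white sample carton 40 x 55 x 45 mm; origin under its centre.
- tin: Bystander: flat aluminium tin, 44 mm diameter, 22 mm high; origin under its centre.

How it is judged:
By the outcome, as a careful person would: the job done as asked, in the order asked, and still so for the second after the job is handed in, with the robot touching nothing.
It also fails if it takes over 72 s, if anything falls off the work surface, if the arm or the gripper's body presses on something with over 40 N, if the wrist force passes 120 N, or if a joint passes its speed limit or range.

## Working session

There is one attempt and no reset: what is moved stays moved. The work goes in short steps, Python scripts to look and compute and a tool call to move; the robot and the scene stay as the last step left them, time stands still between calls to the robot, and variables do not carry over. Pictures are saved under pics/ and viewed, at most 10 in all, crops included, and the job is handed in when it is done.

Besides the shell and the picture viewer there is one more tool, called after "Emit:" as a command line: name --pt "numbers of a row" for each row, then --argument value for the rest. play_rows: Moves the arm, as the interface text tells. Its arguments: {"type":"object","properties":{"commands":{"type":"array"}},"required":["commands"]}

```bash
mkdir -p pics; ls
python3 - <<'E'
from rig import ctrl
import cv2,numpy as np,pickle
for n in("scene","top"):
    s=ctrl.snapshot(n); pickle.dump(s,open(n+".pkl","wb"))
    cv2.imwrite(f"pics/{n}0.png",s["image"][:,:,::-1]); print(n,s["position"],s["orientation"],s["fx"],s["fy"],s["cx"],s["cy"])
st=ctrl.state();print(st,ctrl.tcp_to_grasp)
E
```

```text
pics
scene [ 0.83029839 -0.27392742  0.6722601 ] [[ 0.70637474  0.57348927 -0.41490335]
 [ 0.7077919  -0.57896099  0.40476511]
 [-0.00808441 -0.57958108 -0.81487448]] 410.82315313882066 410.82315313882066 316.8166412074591 193.09025651770187
top [ 0.51681    -0.0230348   0.78089942] [[-0.01932039 -0.99726097  0.07139529]
 [-0.99951706  0.02100368  0.02290192]
 [-0.02433876 -0.07091834 -0.99718515]] 377.901833634271 377.901833634271 321.70106035220687 196.82020999653855
{'clock': 0.1, 'joints': array([-1.39361710e+00,  3.51183244e-01,  1.65235560e+00, -1.39849800e-05,
        1.13910546e+00, -8.46312684e-02]), 'qd': array([ 6.70444251e-05, -7.70064531e-04,  7.63862655e-04, -9.97406698e-04,
       -3.60345646e-04,  2.64595654e-04]), 'effort': array([ 6.53341740e-04, -4.98028135e+01, -2.85705507e+01,  7.00025889e-02,
        2.38932593e-02, -3.76558501e-05]), 'tool_pos': array([ 0.14230602, -0.53094904,  0.21815648]), 'tcp_rot': array([[ 9.65921443e-01,  2.58835327e-01, -1.97861775e-04],
       [ 2.58835391e-01, -9.65920894e-01,  1.03295563e-03],
       [ 7.62465854e-05, -1.04896762e-03, -9.99999447e-01]]), 'force': array([0.44776907, 0.34667143, 0.11836814]), 'moment': array([ 0.01424679,  0.01000775, -0.03349584]), 'grip_force': 0.0, 'opening': 0.09317506543878089} 0.0188
```

View pics/top0.png

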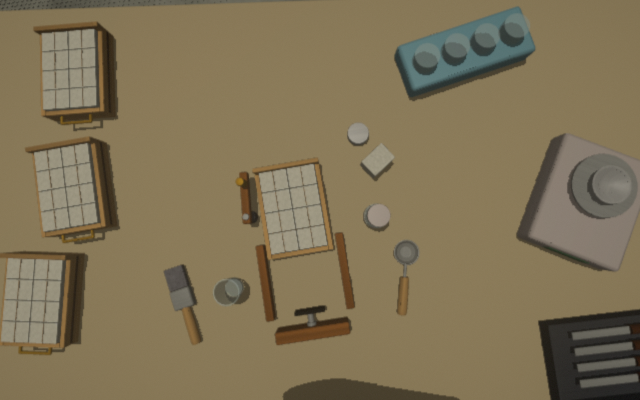

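View pics/scene0.png

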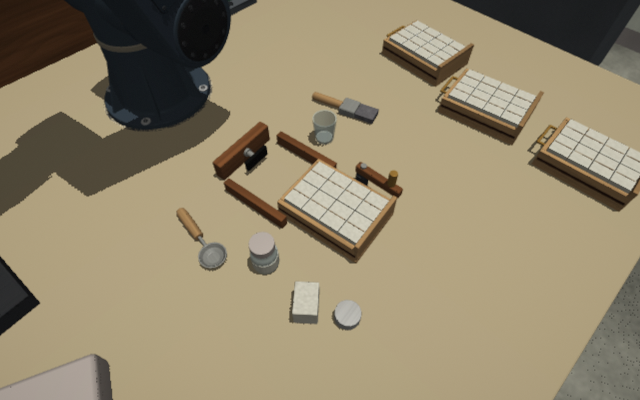

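The top view shows the tray at (293,208) with its far wall from (255,168) to (318,160). The rails are at (265,283) and (344,270), the stop at (313,330) and the buffer at (310,311). The button pivot is near (246,217) and its peg at (240,182). The bystanders are jar (378,215), carton (377,160), tin (358,133) and beaker (229,291).

```bash
cat > h.py <<'E'
import numpy as np,pickle,cv2
def world(s):
    z=s["range_z"].astype(float);v,u=np.mgrid[:400,:640]
    p=np.stack([(u-s["cx"])/s["fx"]*z,(v-s["cy"])/s["fy"]*z,z],-1)
    return p@np.array(s["orientation"]).T+s["position"]
def proj(s,P):
    c=(np.atleast_2d(P)-s["position"])@np.array(s["orientation"])
    return np.c_[s["fx"]*c[:,0]/c[:,2]+s["cx"],s["fy"]*c[:,1]/c[:,2]+s["cy"]]
E
python3 - <<'E'
from h import *
s=pickle.load(open("top.pkl","rb"));W=world(s);Z=W[...,2]
def box(n,u0,u1,v0,v1,z0,z1):
    m=np.zeros(Z.shape,bool);m[v0:v1,u0:u1]=1;m&=(Z>z0)&(Z<z1)
    p=W[m]
    if len(p)<5: print(n,"none");return
    r=cv2.minAreaRect((p[:,:2]*1000).astype(np.float32));print(n,len(p),"z",np.median(p[:,2]).round(4),"rect mm",np.round(r[0],1),np.round(r[1],1),round(r[2],2)); return p
print("bench",np.median(Z[340:395,60:170]))
box("railL",250,280,240,325,.02,.036)
box("railR",330,360,225,312,.02,.036)
box("stop",270,355,315,348,.038,.055)
box("buffer",290,332,300,319,.01,.05)
box("lip",250,325,150,180,.0535,.066)
box("tray",245,340,150,265,.033,.07)
box("trayside",245,340,150,265,.036,.066)
box("bar",232,256,170,228,.046,.06)
box("peg",230,256,170,195,.08,.095)
box("jar",362,394,200,232,.065,.085)
box("beaker",208,248,275,308,.05,.07)
box("carton",358,397,143,182,.038,.055)
box("tin",344,372,120,146,.016,.03)
for n in("top",):
    im=cv2.resize(s["image"][140:350,205:405,::-1],None,fx=2.8,fy=2.8,interpolation=cv2.INTER_CUBIC);cv2.imwrite("pics/top0c.png",im)
E
```

```text
bench 3.362805323875451e-05
railL 656 z 0.0278 rect mm [405.5  99.6] [149.   41.5] 7.45
railR 625 z 0.0278 rect mm [428.5 -43.3] [156.5  22.6] 8.23
stop 995 z 0.0448 rect mm [321.9  19.4] [ 48.9 143.5] 8.21
buffer 233 z 0.0362 rect mm [343.2  22.3] [19.8 59.5] 7.75
lip 323 z 0.0577 rect mm [633.   64.4] [  9.8 128.9] 8.61
tray 6315 z 0.0497 rect mm [546.5  66.2] [180.3 159.4] 8.53
trayside 6281 z 0.0497 rect mm [546.5  66.2] [180.3 159.4] 8.53
bar 407 z 0.0538 rect mm [573.5 143.6] [ 31.9 104. ] 82.96
peg 63 z 0.0873 rect mm [599.4 145.4] [14.2 14.9] 41.71
jar 424 z 0.0748 rect mm [ 531.3 -111. ] [41.  41.1] 88.79
beaker 207 z 0.0593 rect mm [392.3 178.5] [49.6 50.2] 43.57
carton 576 z 0.0449 rect mm [ 642.1 -117.2] [40.  54.8] 41.54
tin 366 z 0.0218 rect mm [700.9 -81.5] [42.2 42.8] 35.34
```

View pics/top0c.png

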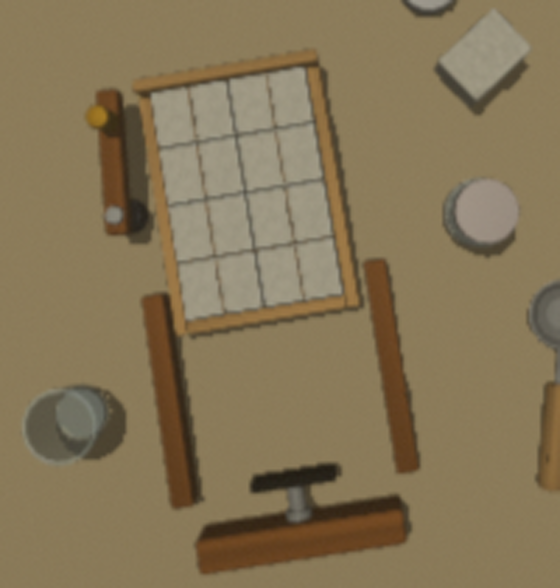

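The crop agrees with the first view: tray wall at top, pivot screw at crop (115,215), peg at (98,117), and the buffer plate about 10 mm thick in front of the stop. Next I fit the bay frame.

```bash
cat >> h.py <<'E'
def seg(W,u0,u1,v0,v1,z0,z1):
    m=np.zeros(W.shape[:2],bool);m[v0:v1,u0:u1]=1;m&=(W[...,2]>z0)&(W[...,2]<z1);return W[m]
E
python3 - <<'E'
from h import *
s=pickle.load(open("top.pkl","rb"));W=world(s)
def pca(n,*b):
    p=seg(W,*b)[:,:2]*1000
    for _ in range(3):
        c=p.mean(0);d=np.linalg.svd(p-c,full_matrices=False)[2][0];d*=np.sign(d[0]) if abs(d[0])>.5 else np.sign(d[1])
        l=(p-c)@[-d[1],d[0]];p=p[abs(l-np.median(l))<12]
    a=(p-c)@d;l=(p-c)@[-d[1],d[0]]
    print(n,len(p),c.round(1),np.degrees(np.arctan2(d[1],d[0])).round(2),"along",np.percentile(a,[1,99]).round(1),"lat",np.percentile(l,[2,98]).round(1))
pca("railL",250,280,240,325,.025,.031);pca("railR",330,360,225,312,.025,.031)
pca("stop",270,355,315,348,.042,.048);pca("lip",250,325,150,180,.056,.060);pca("bar",232,256,170,228,.052,.056)
th=np.radians(8.1);R=np.array([[np.cos(th),-np.sin(th)],[np.sin(th),np.cos(th)]])
for n,b in dict(railL=(250,280,240,325,.025,.031),railR=(330,360,225,312,.025,.031),stop=(270,355,315,348,.042,.048),buf=(290,332,300,319,.03,.042),lip=(250,325,150,180,.056,.06),bar=(232,256,170,228,.052,.056),peg=(230,256,170,195,.082,.092),screw=(236,256,205,228,.0555,.07)).items():
    p=seg(W,*b)[:,:2]*1000
    q=(p-[452,38])@R
    if len(p):print(n,len(p),"bay x",np.percentile(q[:,0],[1,50,99]).round(1),"y",np.percentile(q[:,1],[1,50,99]).round(1))
print("tall things right: max z",[W[a:b,c:d,2].max().round(3) for a,b,c,d in((10,100,395,540),(130,280,515,640),(300,400,540,640))])
E
```

```text
railL 603 [403.3 110.9] 7.92 along [-72.1  73.7] lat [-7.5  7.9]
railR 606 [425.4 -46.9] 7.84 along [-72.3  73.5] lat [-7.6  7.5]
stop 921 [310.5  17.3] 97.86 along [-69.7  70.3] lat [-11.   11.3]
lip 275 [632.7  64.9] 98.65 along [-63.7  62.9] lat [-4.3  4.2]
bar 283 [570.1 143.2] 3.58 along [-48.7  50.9] lat [-7.1  8. ]
railL 603 bay x [-110.   -38.1   35.7] y [71.5 79.  87.3]
railR 609 bay x [-110.6  -38.5   35.5] y [-88.1 -80.3 -72.5]
stop 933 bay x [-155.1 -143.  -131.7] y [-70.1  -0.1  69.8]
buf 172 bay x [-118.2 -104.3 -100.3] y [-29.8  -0.2  28.9]
lip 275 bay x [178.2 182.8 187.2] y [-62.6   0.2  64.1]
bar 285 bay x [ 83.4 131.  182.9] y [77.4 87.4 97.7]
peg 60 bay x [153.8 161.1 168.1] y [78.8 85.5 93.6]
screw 40 bay x [ 86.4  96.  110.3] y [84.1 90.7 97.2]
tall things right: max z [np.float64(0.781), np.float64(0.781), np.float64(0.781)]
```

Emit:
play_rows --pt "0 0 0 0 0 0.12 0" --pt "0 0 0 0 0 0 0" --pt "0 0 0 0 0 0 0"

```text
clock: 0.48
tool_pos: [0.1424, -0.5312, 0.2185]
tcp_rot: [[0.99, 0.144, -0.0], [0.144, -0.99, 0.0], [-0.0, -0.0, -1.0]]
force: [-0.1, -1.0, -0.1]
opening: 0.0677
grip_force: 0.0
```

Emit:
play_rows --pt "0.03 -0.026 0 0 0 0 0" --pt "0.045 -0.039 0 0 0 0 0" --pt "0.045 -0.039 0 0 0 0 0" --pt "0.045 -0.039 0 0 0 0 0" --pt "0.045 -0.039 0 0 0 0 0" --pt "0.045 -0.039 0 0 0 0 0" --pt "0.045 -0.039 0 0 0 0 0" --pt "0.045 -0.039 0 0 0 0 0" --pt "0.045 -0.039 0 0 0 0 0" --pt "0.045 -0.039 0 0 0 0 0" --pt "0.045 -0.039 0 0 0 0 0" --pt "0.045 -0.039 0 0 0 0 0"

```text
clock: 1.98
tool_pos: [0.5989, -0.0048, 0.2187]
tcp_rot: [[0.99, 0.143, 0.0], [0.143, -0.99, -0.0], [0.0, 0.0, -1.0]]
force: [-0.5, -1.6, -0.4]
opening: 0.0002
grip_force: 0.0
```

Emit:
play_rows --pt "0.04 -0.033 0 0 0 0 0" --pt "0.037 -0.032 0 0 0 0 0" --pt "0 0 0.03 0 0 0 0" --pt "0 0 0.05 0 0 0 0" --pt "0 0 0.04 0 0 0 0" --pt "0 0 0 0 0 0 0"

```text
clock: 2.72
tool_pos: [0.6631, 0.0686, 0.0958]
tcp_rot: [[0.99, 0.143, -0.006], [0.143, -0.99, -0.0], [-0.006, -0.001, -1.0]]
force: [-0.8, -0.2, 0.9]
opening: 0.0006
grip_force: 0.0
```

Run:
```python
from rig import ctrl
from h import *
s=ctrl.snapshot("scene");pickle.dump(s,open("s1.pkl","wb"))
st=ctrl.state();print(st["tool_pos"],st["force"])
u,v=proj(s,st["tool_pos"])[0];print(u,v)
cv2.imwrite("pics/s1.png",cv2.resize(s["image"][80:330,180:480,::-1],None,fx=2.2,fy=2.2,interpolation=cv2.INTER_CUBIC))
```

```text
[0.66458457 0.06858715 0.09842885] [ 0.56832272 -0.10702688  1.14599255]
395.9462263342385 216.97547235472018
```

View pics/s1.png

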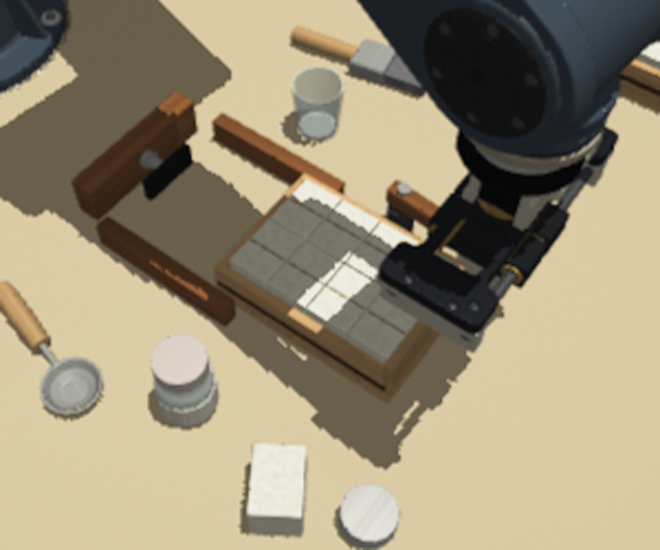

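The gripper lies across the tray's far wall with its shut fingertips behind it, near crop (465,340), and the bystanders are clear. I lower it now.

Emit:
play_rows --pt "0 0 0.03 0 0 0 0" --pt "0 0 0.03 0 0 0 0" --pt "0 0 0.01 0 0 0 0" --pt "0 0 0 0 0 0 0" --pt "0 0 0 0 0 0 0" --pt "0 0 0 0 0 0 0"

```text
clock: 3.52
tool_pos: [0.6655, 0.0686, 0.0299]
tcp_rot: [[0.99, 0.141, 0.002], [0.141, -0.99, 0.0], [0.002, 0.0, -1.0]]
force: [0.5, 0.4, 0.1]
opening: 0.0004
grip_force: 0.0
```

Emit:
play_rows --pt "-0.006 0 0 0 0 0 0" --pt "-0.006 0 0 0 0 0 0" --pt "-0.002 0 0 0 0 0 0" --pt "-0.002 0 0 0 0 0 0" --pt "-0.002 0 0 0 0 0 0" --pt "-0.002 0 0 0 0 0 0" --pt "-0.002 0 0 0 0 0 0" --pt "-0.002 0 0 0 0 0 0"

```text
clock: 4.53
tool_pos: [0.6412, 0.0652, 0.0287]
tcp_rot: [[0.99, 0.141, 0.001], [0.141, -0.99, 0.0], [0.001, 0.0, -1.0]]
force: [3.4, 0.7, -1.2]
opening: 0.0004
grip_force: 1.5
```

Emit:
play_rows --pt "-0.002 0 0 0 0 0 0" --pt "-0.002 0 0 0 0 0 0" --pt "-0.002 0 0 0 0 0 0" --pt "-0.002 0 0 0 0 0 0"

```text
clock: 5.03
tool_pos: [0.6331, 0.0641, 0.0287]
tcp_rot: [[0.99, 0.141, 0.0], [0.141, -0.99, 0.0], [0.0, -0.0, -1.0]]
force: [4.2, 0.9, -1.8]
opening: 0.0004
grip_force: 1.5
```

Emit:
play_rows --pt "-0.003 0 0 0 0 0 0" --pt "-0.003 0 0 0 0 0 0" --pt "-0.003 0 0 0 0 0 0" --pt "-0.003 0 0 0 0 0 0" --pt "-0.003 0 0 0 0 0 0" --pt "-0.003 0 0 0 0 0 0" --pt "-0.003 0 0 0 0 0 0" --pt "-0.003 0 0 0 0 0 0" --pt "-0.003 0 0 0 0 0 0" --pt "-0.003 0 0 0 0 0 0" --pt "-0.003 0 0 0 0 0 0"

```text
clock: 6.4
tool_pos: [0.6004, 0.0594, 0.0287]
tcp_rot: [[0.99, 0.141, 0.0], [0.141, -0.99, -0.0], [0.0, 0.0, -1.0]]
force: [3.9, 0.6, -0.6]
opening: 0.0004
grip_force: 1.7
```

Emit:
play_rows --pt "-0.003 0 0 0 0 0 0" --pt "-0.003 0 0 0 0 0 0" --pt "-0.003 0 0 0 0 0 0" --pt "-0.003 0 0 0 0 0 0" --pt "-0.003 0 0 0 0 0 0" --pt "-0.003 0 0 0 0 0 0" --pt "-0.003 0 0 0 0 0 0" --pt "-0.003 0 0 0 0 0 0" --pt "-0.003 0 0 0 0 0 0" --pt "-0.003 0 0 0 0 0 0" --pt "-0.003 0 0 0 0 0 0" --pt "-0.003 0 0 0 0 0 0"

```text
clock: 7.9
tool_pos: [0.5647, 0.0543, 0.0287]
tcp_rot: [[0.99, 0.141, 0.0], [0.141, -0.99, 0.0], [0.0, -0.0, -1.0]]
force: [5.1, 0.3, 1.6]
opening: 0.0009
grip_force: 2.4
```

Run:
```python
from rig import ctrl
from h import *
s=ctrl.snapshot("top");pickle.dump(s,open("t2.pkl","wb"));W=world(s)
st=ctrl.state();print(st["tool_pos"],st["force"])
th=np.radians(7.87);R=np.array([[np.cos(th),-np.sin(th)],[np.sin(th),np.cos(th)]])
def bay(p): return (p[:,:2]*1000-[449,36.8])@R
print("tcp",bay(np.array([st["tool_pos"]])))
p=seg(W,230,350,150,345,.03,.06);q=bay(p);
for a in range(-160,30,4):
    k=(q[:,0]>=a)&(q[:,0]<a+4)&(abs(q[:,1])<25)
    if k.any(): print(a,k.sum(),np.median(p[k,2]).round(3),end="; ")
cv2.imwrite("pics/t2.png",cv2.resize(s["image"][130:350,200:410,::-1],None,fx=2.7,fy=2.7,interpolation=cv2.INTER_CUBIC))
```

```text
[0.5643772  0.05427412 0.02864863] [1.86046685 0.35092658 0.84283944]
tcp [[116.68315563   1.51140884]]
-156 2 0.043; -152 20 0.044; -148 26 0.045; -144 23 0.045; -140 25 0.045; -136 25 0.045; -132 38 0.042; -128 5 0.031; -124 2 0.032; -108 7 0.037; -104 18 0.038; -100 22 0.036; -72 16 0.042; -68 18 0.042; -64 13 0.043; -60 15 0.05;
```

View pics/t2.png

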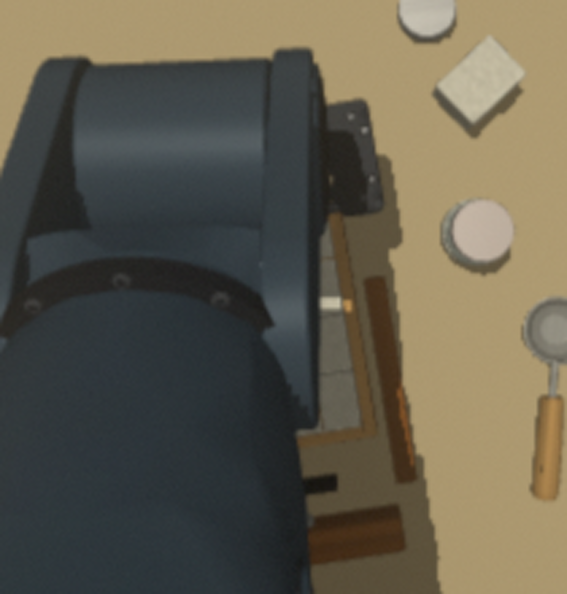

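The tray is straight in the bay, its near edge at crop y≈435 and the buffer at y≈485, about 25 mm ahead. I slow down from here.

Emit:
play_rows --pt "-0.003 0 0 0 0 0 0" --pt "-0.003 0 0 0 0 0 0" --pt "-0.003 0 0 0 0 0 0" --pt "-0.003 0 0 0 0 0 0" --pt "-0.002 0 0 0 0 0 0" --pt "-0.002 0 0 0 0 0 0" --pt "-0.001 0 0 0 0 0 0" --pt "-0.001 0 0 0 0 0 0"

```text
clock: 8.95
tool_pos: [0.5471, 0.0518, 0.0287]
tcp_rot: [[0.99, 0.141, 0.0], [0.141, -0.99, 0.0], [0.0, 0.0, -1.0]]
force: [5.8, 0.4, 1.1]
opening: 0.0005
grip_force: 2.3
```

Emit:
play_rows --pt "-0.001 0 0 0 0 0 0" --pt "-0.001 0 0 0 0 0 0"

```text
clock: 9.2
tool_pos: [0.5451, 0.0515, 0.0287]
tcp_rot: [[0.99, 0.141, 0.0], [0.141, -0.99, 0.0], [0.0, -0.0, -1.0]]
force: [3.6, 0.7, 0.3]
opening: 0.0004
grip_force: 1.9
```

Emit:
play_rows --pt "-0.001 0 0 0 0 0 0" --pt "-0.001 0 0 0 0 0 0"

```text
clock: 9.45
tool_pos: [0.5431, 0.0512, 0.0287]
tcp_rot: [[0.99, 0.141, 0.0], [0.141, -0.99, 0.0], [0.0, -0.0, -1.0]]
force: [4.8, 0.4, 1.9]
opening: 0.0008
grip_force: 2.3
```

Emit:
play_rows --pt "-0.001 0 0 0 0 0 0"

```text
clock: 9.57
tool_pos: [0.5421, 0.0511, 0.0287]
tcp_rot: [[0.99, 0.141, 0.0], [0.141, -0.99, 0.0], [0.0, -0.0, -1.0]]
force: [3.8, -0.2, 2.2]
opening: 0.0008
grip_force: 2.6
```

Emit:
play_rows --pt "-0.001 0 0 0 0 0 0"

```text
clock: 9.7
tool_pos: [0.5411, 0.0509, 0.0286]
tcp_rot: [[0.99, 0.141, 0.0], [0.141, -0.99, 0.0], [0.0, -0.0, -1.0]]
force: [5.4, 0.9, 2.3]
opening: 0.0005
grip_force: 2.7
```

Emit:
play_rows --pt "-0.001 0 0 0 0 0 0"

```text
clock: 9.82
tool_pos: [0.5401, 0.0508, 0.0287]
tcp_rot: [[0.99, 0.141, 0.0], [0.141, -0.99, 0.0], [0.0, 0.0, -1.0]]
force: [4.7, 0.3, 1.5]
opening: 0.0008
grip_force: 2.6
```

Emit:
play_rows --pt "-0.001 0 0 0 0 0 0"

```text
clock: 9.95
tool_pos: [0.5391, 0.0507, 0.0287]
tcp_rot: [[0.99, 0.141, 0.0], [0.141, -0.99, -0.0], [0.0, 0.0, -1.0]]
force: [4.5, 1.4, 1.8]
opening: 0.0009
grip_force: 2.4
```

Emit:
play_rows --pt "-0.001 0 0 0 0 0 0"

```text
clock: 10.07
tool_pos: [0.5382, 0.0505, 0.0287]
tcp_rot: [[0.99, 0.141, 0.0], [0.141, -0.99, 0.0], [0.0, 0.0, -1.0]]
force: [6.1, 0.4, 0.2]
opening: 0.0002
grip_force: 3.0
```

Emit:
play_rows --pt "-0.001 0 0 0 0 0 0"

```text
clock: 10.2
tool_pos: [0.5375, 0.0503, 0.0287]
tcp_rot: [[0.99, 0.141, 0.001], [0.141, -0.99, -0.0], [0.001, 0.0, -1.0]]
force: [7.5, -0.1, -0.7]
opening: 0.0005
grip_force: 3.8
```

Emit:
play_rows --pt "-0.0005 0 0 0 0 0 0"

```text
clock: 10.32
tool_pos: [0.5372, 0.0503, 0.0287]
tcp_rot: [[0.99, 0.141, 0.001], [0.141, -0.99, -0.0], [0.001, 0.0, -1.0]]
force: [7.5, 1.2, -2.3]
opening: 0.0002
grip_force: 4.1
```

Emit:
play_rows --pt "-0.0005 0 0 0 0 0 0" --pt "-0.0005 0 0 0 0 0 0"

```text
clock: 10.58
tool_pos: [0.5366, 0.0501, 0.0288]
tcp_rot: [[0.99, 0.141, 0.002], [0.141, -0.99, 0.0], [0.002, 0.0, -1.0]]
force: [10.5, -0.4, -1.1]
opening: 0.0002
grip_force: 4.9
```

Emit:
play_rows --pt "-0.0005 0 0 0 0 0 0" --pt "0 0 0 0 0 0 0"

```text
clock: 10.82
tool_pos: [0.5363, 0.0501, 0.0289]
tcp_rot: [[0.99, 0.141, 0.003], [0.141, -0.99, 0.0], [0.003, 0.0, -1.0]]
force: [9.7, 0.5, -1.8]
opening: 0.0005
grip_force: 5.0
```

Emit:
play_rows --pt "0.001 0 0 0 0 0 0" --pt "0.001 0 0 0 0 0 0" --pt "0.002 0 0 0 0 0 0" --pt "0.006 0 0 0 0 0 0" --pt "0.01 0 0 0 0 0 0" --pt "0.01 0 0 0 0 0 0" --pt "0 0 -0.03 0 0 0 0" --pt "0 0 -0.05 0 0 0 0" --pt "0 0 -0.04 0 0 -0.1 0" --pt "0 0 0 0 0 -0.18 0" --pt "0 0 0 0 0 -0.18 0" --pt "0 0 0 0 0 -0.18 0"

```text
clock: 12.32
tool_pos: [0.5653, 0.0545, 0.1488]
tcp_rot: [[0.705, 0.709, 0.0], [0.709, -0.705, 0.0], [0.0, 0.0, -1.0]]
force: [0.9, 0.0, 0.4]
opening: 0.0009
grip_force: 0.0
```

Emit:
play_rows --pt "0 0 0 0 0 -0.18 0" --pt "0 0 0 0 0 -0.18 0" --pt "0 0 0 0 0 -0.18 0" --pt "0 0 0 0 0 -0.18 0" --pt "0 0 0 0 0 -0.13 0" --pt "0.03 -0.01 0 0 0 0 0" --pt "0.045 -0.01 0 0 0 0 0" --pt "0.04 -0.01 0 0 0 0 0" --pt "0 0 0 0 0 0 0" --pt "0 0 0 0 0 0 0"

```text
clock: 13.58
tool_pos: [0.5283, 0.1669, 0.1487]
tcp_rot: [[-0.061, 0.998, 0.0], [0.998, 0.061, -0.0], [-0.0, 0.0, -1.0]]
force: [-1.1, -0.5, -0.5]
opening: 0.0004
grip_force: 0.0
```

Run:
```python
from rig import ctrl
from h import *
st=ctrl.state();p=st["tool_pos"]*1000;R=st["tcp_rot"];print(p.round(1),st["force"].round(1),np.degrees(np.arctan2(R[1,0],R[0,0])),st["joints"].round(2))
d=np.array([597.7,172.3,68])-p;print("tool shift",(R.T@d).round(1))
s=ctrl.snapshot("top");W=world(s);pickle.dump(s,open("t3.pkl","wb"))
cv2.imwrite("pics/t3.png",cv2.resize(s["image"][130:350,200:410,::-1],None,fx=2.7,fy=2.7,interpolation=cv2.INTER_CUBIC))
s=ctrl.snapshot("scene");pickle.dump(s,open("s3.pkl","wb"))
cv2.imwrite("pics/s3.png",cv2.resize(s["image"][80:330,180:480,::-1],None,fx=2.2,fy=2.2,interpolation=cv2.INTER_CUBIC))
```

```text
[528.3 166.9 148.7] [-1.1 -0.5 -0.5] 93.50922928197078 [ 0.22  0.44  1.71 -0.    0.99  0.16]
tool shift [ 1.1 69.6 80.7]
```

View pics/s3.png

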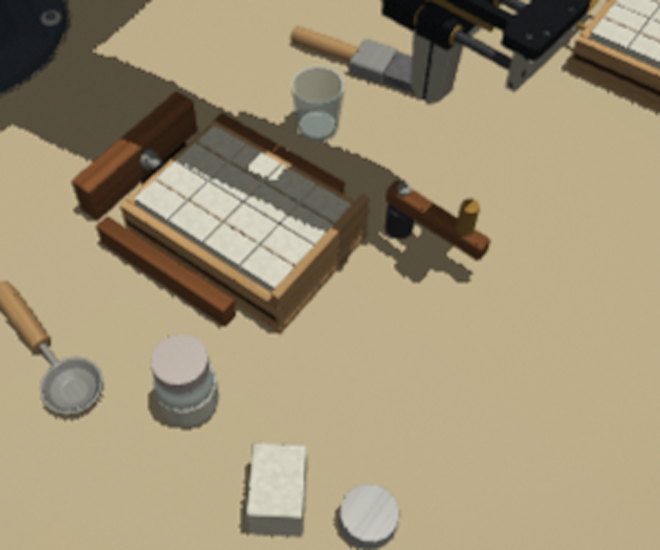

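The tray now sits up to the stop, its far wall from crop (365,205) to (280,325). The peg stands free at (468,215) and the fingers are clear at (435,65). Next I measure the docked wall and the peg with the scene camera.

Run:
```python
from h import *
th=np.radians(7.87);R=np.array([[np.cos(th),-np.sin(th)],[np.sin(th),np.cos(th)]])
def bay(p): return (p[:,:2]*1000-[449,36.8])@R
for f in("s3","scene"):
    W=world(pickle.load(open(f+".pkl","rb")))
    P=W.reshape(-1,3);q=bay(P);z=P[:,2]
    for n,m in dict(lip=(z>.055)&(z<.061)&(abs(q[:,1])<60)&(q[:,0]>50)&(q[:,0]<200),lipface=(z>.01)&(z<.05)&(abs(q[:,1])<60)&(q[:,0]>60)&(q[:,0]<200),peg=(z>.084)&(z<.092)&(abs(q[:,0]-163)<20)&(abs(q[:,1]-87)<20),bar=(z>.051)&(z<.056)&(q[:,0]>70)&(q[:,0]<200)&(abs(q[:,1]-90)<22)).items():
        if m.any():print(f,n,m.sum(),np.percentile(q[m],[2,50,98],axis=0).round(1).T.tolist(),P[m].mean(0).round(4))
```

```text
s3 lip 259 [[72.1, 77.2, 81.5], [-57.4, -6.2, 56.7]] [0.5258 0.0443 0.0573]
s3 lipface 593 [[60.8, 80.4, 81.4], [-57.9, -4.2, 57.1]] [0.5249 0.0441 0.0355]
s3 peg 51 [[156.9, 164.2, 171.0], [78.8, 84.8, 91.7]] [0.5998 0.1435 0.0868]
s3 bar 273 [[88.3, 135.8, 185.3], [77.6, 85.9, 96.2]] [0.5732 0.1411 0.0532]
scene lip 297 [[181.2, 185.9, 190.1], [-57.7, -3.2, 57.9]] [0.6333 0.0604 0.0573]
scene lipface 2803 [[63.3, 128.8, 190.4], [-58.2, -8.2, 52.8]] [0.5769 0.047  0.0463]
scene peg 55 [[157.5, 164.4, 171.1], [78.4, 84.4, 91.8]] [0.6002 0.143  0.0872]
scene bar 281 [[88.4, 135.0, 185.1], [78.3, 85.8, 95.7]] [0.573  0.141  0.0533]
```

Emit:
play_rows --pt "0 0.03 0 0 0 0 0" --pt "0 0.04 0 0 0 0 0" --pt "0 0 0.03 0 0 0 0" --pt "0 0 0.03 0 0 0 0" --pt "0 0 0.02 0 0 0 0" --pt "0 0 0 0 0 0 0" --pt "0 0 0 0 0 0 0"

```text
clock: 14.55
tool_pos: [0.5985, 0.1715, 0.0697]
tcp_rot: [[-0.061, 0.998, 0.001], [0.998, 0.061, 0.0], [0.0, 0.001, -1.0]]
force: [0.5, -0.5, 0.5]
opening: 0.0002
grip_force: 0.0
```

Emit:
play_rows --pt "-0.004 0 0 0 0 0 0" --pt "-0.003 0 0 0 0 0 0" --pt "-0.002 0 0 0 0 0 0" --pt "-0.002 0 0 0 0 0 0" --pt "-0.001 0 0 0 0 0 0"

```text
clock: 15.18
tool_pos: [0.5988, 0.1598, 0.0689]
tcp_rot: [[-0.061, 0.998, 0.001], [0.998, 0.061, 0.0], [0.0, 0.001, -1.0]]
force: [1.5, 2.6, 1.3]
opening: 0.0007
grip_force: 1.2
```

Emit:
play_rows --pt "-0.0039 0.0008 0 0 0 0.06 0" --pt "-0.0039 0.0008 0 0 0 0.06 0" --pt "-0.0039 0.0008 0 0 0 0.06 0" --pt "-0.0039 0.0008 0 0 0 0.06 0"

```text
clock: 15.68
tool_pos: [0.6016, 0.1441, 0.0689]
tcp_rot: [[0.18, 0.984, 0.001], [0.984, -0.18, 0.0], [0.001, 0.001, -1.0]]
force: [0.1, 2.9, 1.4]
opening: 0.0008
grip_force: 1.3
```

Emit:
play_rows --pt "-0.0039 0.0008 0 0 0 0.06 0" --pt "-0.0039 0.0008 0 0 0 0.06 0" --pt "-0.0039 0.0008 0 0 0 0.06 0" --pt "-0.0039 0.0008 0 0 0 0.06 0" --pt "-0.0039 0.0008 0 0 0 0.06 0" --pt "-0.0039 0.0008 0 0 0 0.06 0" --pt "-0.0039 0.0008 0 0 0 0.06 0" --pt "-0.0039 0.0008 0 0 0 0.06 0" --pt "-0.0039 0.0008 0 0 0 0.06 0" --pt "-0.0039 0.0008 0 0 0 0.06 0" --pt "-0.0039 0.0008 0 0 0 0.06 0" --pt "-0.0039 0.0008 0 0 0 0.06 0"

```text
clock: 17.18
tool_pos: [0.5878, 0.0992, 0.069]
tcp_rot: [[0.784, 0.621, 0.002], [0.621, -0.784, 0.0], [0.001, 0.001, -1.0]]
force: [3.1, 1.8, 0.1]
opening: 0.0007
grip_force: 1.3
```

```bash
cat > b.py <<'E'
from rig import ctrl
import numpy as np
st=ctrl.state();R=st["tcp_rot"];d=st["tool_pos"]*1000-[534.5,141.5,0]
print("tool-frame offset from pivot",(R.T@d)[:2].round(1),"z",st["tool_pos"][2].round(4),"F tool",(R.T@st["force"]).round(1),"yaw phi",(np.radians(7.87)-np.arctan2(R[1,0],R[0,0])+np.pi/2).round(3),"clock",st["clock"])
E
python3 b.py
```

```text
tool-frame offset from pivot [15.6 66.3] z 0.069 F tool [ 3.5  0.5 -0.1] yaw phi 1.038 clock 17.175
```

Emit:
play_rows --pt "-0.0039 0.0008 0 0 0 0.06 0" --pt "-0.0039 0.0008 0 0 0 0.06 0" --pt "-0.0039 0.0008 0 0 0 0.06 0" --pt "-0.0039 0.0008 0 0 0 0.06 0" --pt "-0.0039 0.0008 0 0 0 0.06 0" --pt "-0.0039 0.0008 0 0 0 0.06 0" --pt "-0.0039 0.0008 0 0 0 0.06 0"

```text
clock: 18.05
tool_pos: [0.5666, 0.0814, 0.0689]
tcp_rot: [[0.969, 0.247, 0.002], [0.247, -0.969, -0.0], [0.002, 0.001, -1.0]]
force: [3.4, 0.0, -0.2]
opening: 0.0007
grip_force: 1.3
```

Emit:
play_rows --pt "-0.0013 0.0003 0 0 0 0.02 0" --pt "-0.0013 0.0003 0 0 0 0.02 0" --pt "-0.0013 0.0003 0 0 0 0.02 0" --pt "-0.0013 0.0003 0 0 0 0.02 0"

```text
clock: 18.55
tool_pos: [0.5611, 0.0793, 0.0687]
tcp_rot: [[0.985, 0.17, 0.0], [0.17, -0.985, -0.0], [0.0, 0.0, -1.0]]
force: [2.7, -1.6, 1.5]
opening: 0.0006
grip_force: 1.4
```

```bash
python3 b.py
```

```text
tool-frame offset from pivot [15.7 65.8] z 0.0687 F tool [ 2.4  2.  -1.5] yaw phi 1.537 clock 18.55
```

Emit:
play_rows --pt "-0.0013 0.0003 0 0 0 0.02 0" --pt "-0.0013 0.0003 0 0 0 0.02 0" --pt "-0.0013 0.0003 0 0 0 0.02 0"

```text
clock: 18.92
tool_pos: [0.5572, 0.0778, 0.0686]
tcp_rot: [[0.994, 0.11, -0.0], [0.11, -0.994, -0.0], [-0.0, 0.0, -1.0]]
force: [3.2, -2.6, 1.4]
opening: 0.0
grip_force: 1.4
```

Emit:
play_rows --pt "-0.0007 0.0001 0 0 0 0.01 0"

```text
clock: 19.05
tool_pos: [0.5566, 0.0776, 0.0686]
tcp_rot: [[0.995, 0.101, -0.0], [0.101, -0.995, -0.0], [-0.0, 0.0, -1.0]]
force: [2.6, -1.8, 0.6]
opening: 0.0004
grip_force: 1.4
```

Emit:
play_rows --pt "-0.0007 0.0002 0 0 0 0.01 0"

```text
clock: 19.18
tool_pos: [0.5559, 0.0774, 0.0686]
tcp_rot: [[0.996, 0.091, -0.0], [0.091, -0.996, 0.0], [-0.0, -0.0, -1.0]]
force: [2.9, -1.1, 1.6]
opening: 0.0007
grip_force: 1.4
```

Emit:
play_rows --pt "-0.0006 0.0001 0 0 0 0.01 0"

```text
clock: 19.3
tool_pos: [0.5553, 0.0772, 0.0686]
tcp_rot: [[0.997, 0.081, -0.0], [0.081, -0.997, -0.0], [-0.0, 0.0, -1.0]]
force: [2.5, -2.5, 0.9]
opening: 0.0011
grip_force: 1.4
```

Emit:
play_rows --pt "-0.0007 0.0002 0 0 0 0.01 0"

```text
clock: 19.42
tool_pos: [0.5547, 0.077, 0.0686]
tcp_rot: [[0.997, 0.071, -0.0], [0.071, -0.997, 0.0], [-0.0, -0.0, -1.0]]
force: [3.2, -2.1, 0.1]
opening: 0.0004
grip_force: 1.4
```

Emit:
play_rows --pt "-0.0006 0.0001 0 0 0 0.01 0"

```text
clock: 19.55
tool_pos: [0.5541, 0.0768, 0.0686]
tcp_rot: [[0.998, 0.061, -0.0], [0.061, -0.998, -0.0], [-0.0, 0.0, -1.0]]
force: [3.3, -1.8, 1.6]
opening: 0.0004
grip_force: 1.4
```

Emit:
play_rows --pt "-0.0007 0.0002 0 0 0 0.01 0"

```text
clock: 19.68
tool_pos: [0.5534, 0.0766, 0.0686]
tcp_rot: [[0.999, 0.051, -0.0], [0.051, -0.999, 0.0], [-0.0, -0.0, -1.0]]
force: [3.4, -1.9, 0.7]
opening: 0.0003
grip_force: 1.4
```

Emit:
play_rows --pt "-0.0006 0.0001 0 0 0 0.01 0"

```text
clock: 19.8
tool_pos: [0.5528, 0.0765, 0.0686]
tcp_rot: [[0.999, 0.041, -0.0], [0.041, -0.999, -0.0], [-0.0, 0.0, -1.0]]
force: [2.1, -2.2, 0.9]
opening: 0.0009
grip_force: 1.4
```

Emit:
play_rows --pt "-0.0006 0.0001 0 0 0 0.01 0"

```text
clock: 19.92
tool_pos: [0.5522, 0.0763, 0.0686]
tcp_rot: [[1.0, 0.031, -0.0], [0.031, -1.0, -0.0], [-0.0, 0.0, -1.0]]
force: [3.9, -1.9, 1.7]
opening: 0.0006
grip_force: 1.5
```

Emit:
play_rows --pt "-0.0006 0.0002 0 0 0 0.01 0"

```text
clock: 20.05
tool_pos: [0.552, 0.0761, 0.0687]
tcp_rot: [[1.0, 0.021, 0.001], [0.021, -1.0, 0.0], [0.001, -0.0, -1.0]]
force: [5.7, -2.4, -0.8]
opening: 0.0005
grip_force: 3.1
```

Emit:
play_rows --pt "-0.0006 0.0001 0 0 0 0.01 0"

```text
clock: 20.18
tool_pos: [0.5519, 0.0761, 0.0688]
tcp_rot: [[1.0, 0.011, 0.002], [0.011, -1.0, 0.0], [0.002, -0.0, -1.0]]
force: [9.0, -2.3, -2.6]
opening: 0.0005
grip_force: 4.4
```

Emit:
play_rows --pt "0 0 0 0 0 0 0" --pt "0.001 0 0 0 0 0 0" --pt "0.001 0 0 0 0 0 0" --pt "0.003 0 0 0 0 0 0" --pt "0.01 0 0 0 0 0 0" --pt "0.015 0 0 0 0 0 0" --pt "0 0 -0.03 0 0 0 0" --pt "0 0 -0.05 0 0 0 0" --pt "0 0 -0.05 0 0 0 0" --pt "0.05 -0.02 -0.03 0 0 0 0" --pt "0.05 -0.04 0 0 0 0 0" --pt "0.04 -0.04 0 0 0 0 0"

```text
clock: 21.68
tool_pos: [0.7204, 0.178, 0.2289]
tcp_rot: [[1.0, 0.011, 0.001], [0.011, -1.0, 0.0], [0.001, -0.0, -1.0]]
force: [-0.2, -0.7, 0.5]
opening: 0.0003
grip_force: 0.0
```

Run:
```python
from rig import ctrl
from h import *
st=ctrl.state();print(st["tool_pos"],st["force"],st["clock"])
th=np.radians(7.87);R=np.array([[np.cos(th),-np.sin(th)],[np.sin(th),np.cos(th)]])
def bay(p): return (p[:,:2]*1000-[449,36.8])@R
s=ctrl.snapshot("scene")
P=world(s).reshape(-1,3);q=bay(P);z=P[:,2]
for n,m in dict(lip=(z>.056)&(z<.061)&(abs(q[:,1]+30)<28)&(q[:,0]>50)&(q[:,0]<200),lipface=(z>.01)&(z<.05)&(abs(q[:,1]+30)<25)&(q[:,0]>70)&(q[:,0]<200),peg=(z>.084)&(z<.092)&(abs(q[:,0]-95)<20)&(abs(q[:,1]-27)<20)).items():
    if m.any():print(n,m.sum(),np.percentile(q[m],[2,50,98],axis=0).round(1).T.tolist())
cv2.imwrite("pics/s4.png",cv2.resize(s["image"][80:330,180:480,::-1],None,fx=2.2,fy=2.2,interpolation=cv2.INTER_CUBIC))
```

```text
[0.72040828 0.17804939 0.22894333] [-0.19472538 -0.68987852  0.51622159] 21.675
lip 111 [[72.7, 77.0, 81.0], [-57.4, -30.1, -3.8]]
lipface 188 [[79.6, 80.6, 81.6], [-54.0, -31.9, -7.3]]
peg 54 [[84.6, 91.8, 98.4], [18.7, 24.4, 31.8]]
```

View pics/s4.png

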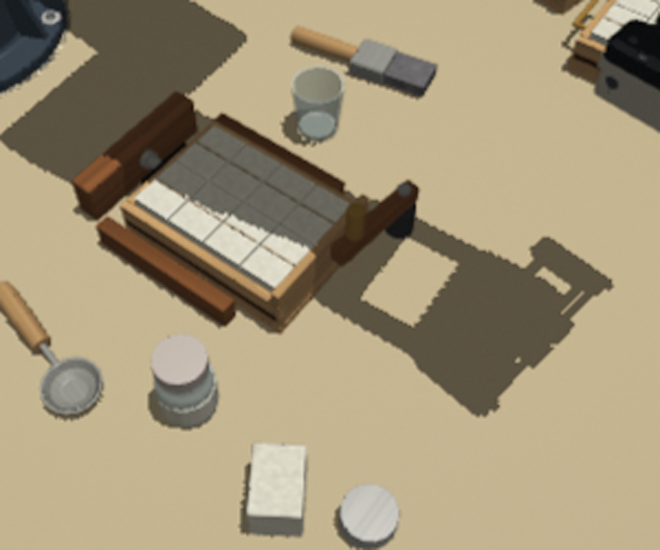

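The button bar lies across the far wall, from pivot (405,190) to tip (340,255), with the peg at (357,215). The tray is flat at the stop, the bystanders have not moved and the arm is clear. I hand it in.

```bash
python3 -c "
from rig import ctrl
print(ctrl.sign_off())"
```

```text
the job is handed in; nothing more can be done
None
```

The job is handed in: the tray was drawn onto the buffer with about 6 N by the wrist force and locked by the turn-button, which bore on the far wall with about 9 N at the peg; the arm ended clear and the bystanders look unmoved, at about 22 s.

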